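# Match the radius leaves to the rounded cover corners

### The arm

A 7-joint arm with a two-finger parallel gripper is mounted at the origin on the work surface. World frame = base frame: x ahead of the robot, y to its left, z up, the work surface at z = 0. Lengths are in m, angles in degrees, forces in N, time in s.
With the tool pointing down it reaches from about 0.35 to 0.9 m from the base axis. Payload 19.9 kg.
Tool frame: the origin (TCP) lies midway between the tips of the shut fingers; the grasp point (between the pads) lies 19 mm behind it; z points along the fingers, y is the line along which they close (so a half turn about z gives the same grasp; the last joint's range is limited). The gripper opens to 85 mm and grips with 20 to 120 N. Pads are 22 mm wide; open, the fingers measure 114 mm over their backs; the gripper's body (76 mm by 85 mm) begins 54 mm behind the grasp point. The pads swing forward as they close: fully open they stand 13 mm farther back than shut.
Start: joints at [65.289, 23.915, -0.59, 92.452, 0.269, 63.638, -3.037], TCP at [0.237, -0.578, 0.231] pointing down, gripper open.
Joint ranges: [-161.28, 161.28], [-22.2, 115.67], [-73.04, 71.86], [3.21, 147.25], [-68.34, 248.33], [10.77, 114.83], [-161.83, 161.83]. Speed limits (degrees/s): [108.29, 108.29, 136.94, 136.94, 172.46, 172.46, 172.46].

### API

Orientations are given as a 3x3 rotation matrix whose columns are the frame's x, y, z axes.
In Python, from cell import env gives the robot as it stands.
- The arm moves only by the tool arm_command, never from a script. Its argument "steps" is text: rows parted by semicolons, each of 7 numbers parted by spaces: the shift along the tool's x, y, z normalised to -1 to 1, where 1 is 0.05 m, then the turn, a rotation vector about the tool's x, y, z normalised to -1 to 1, where 1 is 0.08 rad, then the closure, from 0 (fully open) to 1 (shut). In form: dx dy dz wx wy wz gripper; .... A call has 1 to 8 rows; each row shifts and turns the commanded pose from where the row before left it, along the tool's axes as they then stand; what a row does not reach is not made up. A row lasts 1/10 s, in which the tool goes at most 50 mm and 8.59 degrees, less where a joint would pass 70% of its speed; a pose out of reach is approached as far as the arm can. A call with a number of a shift or a turn outside -1 to 1 is refused whole. A call with a gripper value outside its range is refused whole. The fingers move at their own pace and stop on an object; "grip_force" is the grip in N (left out, the last holds). Time passes only in rows, so rows that do not move let the fingers close. It gives the time, the measured TCP pose, the force, the opening and the grip force at its end, in the units of the state.
- env.observe(): the state, without advancing time (a new reading comes with each control period).
- env.capture(name): name is "scene" or "top" or "wrist"; returns (picture, depth): 420x560x3 uint8, red, green, blue; 420x560 float32, m along the optical axis (not along the pixel's ray), 0 where there is no reading.
- env.calibration(name): a dict with "intrinsics" (3x3 intrinsics, pixels), "R" (3x3) and "t" (3): a world point X has camera coordinates R X + t; the wrist camera has in their place "tool_from_camera" (4x4, takes a point from camera to tool coordinates, whose origin is the TCP and whose axes are the flange's). Camera axes: x right, y down, z forward; pixel columns grow to the right and rows downward; lengths in m; the calibration is good to about 2 mm. The wrist camera is an equidistant fisheye: a pixel r from the principal point sees the ray r / f radians off the axis. A picture is of the moment at which its call begins: read the wrist's pose just before it. calibration takes no time and is no camera call.
- env.hand_in(): hands the job in; it is judged then, once.
The state is a dict: "clock": time; "joints": joint angles; "joint_velocities": joint speeds; "joint_torque": joint torques, N m; "position": TCP position; "orientation": TCP orientation; "contact_force": force on the tool from outside, world axes, zero at the start; "wrist_torque": the same for the moment, N m; "finger_gap": finger opening in m; "grasp_force": force on a finger pad.
Only numpy, scipy, OpenCV 4.12 (cv2) and the standard library are available. Lean on these libraries where they do the work, as an engineer would, in place of code of your own. Each camera call takes 0.05 s, during which the arm holds its last target. There are 200 camera calls.

### The job

Find out which radius leaf belongs to which of the two clamped instrument covers: lower a leaf flat on the bench, press its hollow front gently against a cover's rounded corner, and if it rocks or stops short try the other cover. Leave both leaves flat on the bench and let go, one fully home against each cover, each having been pressed home and neither rocking. Press with a few newtons only, never hard, and leave the bottle, the vial and the screwdriver alone.

Things in the scene. Friction and masses are not known exactly. Their poses are not given: they have to be found in the camera images.
- leaf_large_grip (a point): Centre of the blue upright grip fin of this leaf, 32 mm above the leaf's underside; the fin is 36 mm long along the leaf's x axis, 12 mm thick along y and 48 mm high (8 to 56 mm above the underside). x points out of the mouth of the V, z is up.
- leaf_large_notch (a point): Point on the leaf with the blue fin, 34 mm ahead (+x) of the fin's centre and 4 mm above the underside: where the straight inner faces of its two legs would meet if the hollow were sharp. Same axes as the fin point.
- leaf_small_grip (a point): Centre of the orange upright grip fin of this leaf, 32 mm above the leaf's underside; the fin is 36 mm long along the leaf's x axis, 12 mm thick along y and 48 mm high (8 to 56 mm above the underside). x points out of the mouth of the V, z is up.
- leaf_small_notch (a point): Point on the leaf with the orange fin, 34 mm ahead (+x) of the fin's centre and 4 mm above the underside: where the straight inner faces of its two legs would meet if the hollow were sharp. Same axes as the fin point.
- edge_1 (a point): Corner of the left (+y) cover: the point where the two flat sides beside its rounded corner would meet if it were sharp, 4 mm above the bench; x points into the cover along the corner's bisector (flat sides 45 degrees either side of x), z up. A leaf is fully home when its notch point lies on this point with x axes parallel.
- edge_2 (a point): Corner of the right (-y) cover: the point where the two flat sides beside its rounded corner would meet if it were sharp, 4 mm above the bench; x points into the cover along the corner's bisector (flat sides 45 degrees either side of x), z up. A leaf is fully home when its notch point lies on this point with x axes parallel.
- leaf_large: Large steel radius leaf (blue fin), 160 g, 8 mm thick, flat on the bench. Front: a right-angled V, legs 45 mm long, 16 mm wide, 45 degrees either side of its +x axis, straight inner faces running into a hollow of radius 20 mm. Tail 40 mm wide with round end of radius 20 mm, reaching 45 mm behind the fin's centre. Origin under the fin's centre, at the underside; x out of the V's mouth, z up.
- leaf_small: Small steel radius leaf (orange fin), 160 g, 8 mm thick, flat on the bench. Front: a right-angled V, legs 45 mm long, 16 mm wide, 45 degrees either side of its +x axis, straight inner faces running into a hollow of radius 10 mm. Tail 20 mm wide with round end of radius 10 mm, reaching 35 mm behind the fin's centre. Origin under the fin's centre, at the underside; x out of the V's mouth, z up.
- nest: Aluminium V-nest fixed on the bench, 22 mm high; clamps in it two slate-grey covers, 75 mm square, 30 mm thick, 150 mm apart, a corner towards the robot. One corner is rounded to 10 mm, the other to 20 mm; which is which varies. Large leaf on 10 mm corner: stops 4 mm short and rocks. Small leaf on 20 mm corner: sits, gap in the middle. Origin between the covers.
- solvent: Bystander: clear bottle with a blue cap, 60 mm across, 130 mm high; origin at the centre of its underside.
- vial: Bystander: small amber jar with a black cap, 38 mm across, 60 mm high; origin at the centre of its underside.
- driver: Bystander: screwdriver with a red handle, 150 mm long, lying on the bench; origin at about its middle, x along it.
Things that resemble listed ones, but are neither listed nor needed, are in the scene too. Leave any green or red look-alike of the leaf_small alone.

How it is judged (in metres and radians):
On the way, in this order (a step that is already met when the one before it is completed fails the run):
1. one leaf is pressed home against a cover's corner with more than 2 N (((((horizontal distance between leaf_large_notch and edge_1 below 0.002 m and angle between the x axis of leaf_large_notch and the x axis of edge_1, either way round below 0.05 rad and height (world z) of leaf_large_notch below 0.009 m and angle between leaf_large_notch's own z axis and vertical below 0.06 rad) or (horizontal distance between leaf_large_notch and edge_2 below 0.002 m and angle between the x axis of leaf_large_notch and the x axis of edge_2, either way round below 0.05 rad and height (world z) of leaf_large_notch below 0.009 m and angle between leaf_large_notch's own z axis and vertical below 0.06 rad)) and (contact force between leaf_large and cover_a above 2 N or contact force between leaf_large and cover_b above 2 N)) or (((horizontal distance between leaf_small_notch and edge_1 below 0.002 m and angle between the x axis of leaf_small_notch and the x axis of edge_1, either way round below 0.05 rad and height (world z) of leaf_small_notch below 0.009 m and angle between leaf_small_notch's own z axis and vertical below 0.06 rad) or (horizontal distance between leaf_small_notch and edge_2 below 0.002 m and angle between the x axis of leaf_small_notch and the x axis of edge_2, either way round below 0.05 rad and height (world z) of leaf_small_notch below 0.009 m and angle between leaf_small_notch's own z axis and vertical below 0.06 rad)) and (contact force between leaf_small and cover_a above 2 N or contact force between leaf_small and cover_b above 2 N)))), for 0.2 s.
2. both leaves are home, one at each cover, while one is pressed with more than 2 N ((((horizontal distance between leaf_large_notch and edge_1 below 0.002 m and angle between the x axis of leaf_large_notch and the x axis of edge_1, either way round below 0.05 rad and height (world z) of leaf_large_notch below 0.009 m and angle between leaf_large_notch's own z axis and vertical below 0.06 rad) and (horizontal distance between leaf_small_notch and edge_2 below 0.002 m and angle between the x axis of leaf_small_notch and the x axis of edge_2, either way round below 0.05 rad and height (world z) of leaf_small_notch below 0.009 m and angle between leaf_small_notch's own z axis and vertical below 0.06 rad)) or ((horizontal distance between leaf_large_notch and edge_2 below 0.002 m and angle between the x axis of leaf_large_notch and the x axis of edge_2, either way round below 0.05 rad and height (world z) of leaf_large_notch below 0.009 m and angle between leaf_large_notch's own z axis and vertical below 0.06 rad) and (horizontal distance between leaf_small_notch and edge_1 below 0.002 m and angle between the x axis of leaf_small_notch and the x axis of edge_1, either way round below 0.05 rad and height (world z) of leaf_small_notch below 0.009 m and angle between leaf_small_notch's own z axis and vertical below 0.06 rad))) and ((contact force between leaf_large and cover_a above 2 N or contact force between leaf_large and cover_b above 2 N) or (contact force between leaf_small and cover_a above 2 N or contact force between leaf_small and cover_b above 2 N))), for 0.2 s.
At the end, for the whole second after the job is handed in: One leaf is at each cover, lying flat on the bench (within 0.06 rad, no more than 5 mm raised) and at rest, its notch point within 2 mm horizontally of the cover's edge point and its x axis within 0.05 rad of the edge's ((((horizontal distance between leaf_large_notch and edge_1 below 0.002 m and angle between the x axis of leaf_large_notch and the x axis of edge_1, either way round below 0.05 rad and height (world z) of leaf_large_notch below 0.009 m and angle between leaf_large_notch's own z axis and vertical below 0.06 rad) and (horizontal distance between leaf_small_notch and edge_2 below 0.002 m and angle between the x axis of leaf_small_notch and the x axis of edge_2, either way round below 0.05 rad and height (world z) of leaf_small_notch below 0.009 m and angle between leaf_small_notch's own z axis and vertical below 0.06 rad)) or ((horizontal distance between leaf_large_notch and edge_2 below 0.002 m and angle between the x axis of leaf_large_notch and the x axis of edge_2, either way round below 0.05 rad and height (world z) of leaf_large_notch below 0.009 m and angle between leaf_large_notch's own z axis and vertical below 0.06 rad) and (horizontal distance between leaf_small_notch and edge_1 below 0.002 m and angle between the x axis of leaf_small_notch and the x axis of edge_1, either way round below 0.05 rad and height (world z) of leaf_small_notch below 0.009 m and angle between leaf_small_notch's own z axis and vertical below 0.06 rad))) and linear speed of each of leaf_large, leaf_small below 0.01 m/s and angular speed of each of leaf_large, leaf_small below 0.05 rad/s); the robot touches nothing.
It fails at once if a leaf is pressed on a cover with more than 25 N ((contact force between leaf_large and cover_a above 25 N or contact force between leaf_large and cover_b above 25 N) or (contact force between leaf_small and cover_a above 25 N or contact force between leaf_small and cover_b above 25 N)).
It fails at once if the bottle, vial or screwdriver is moved by more than 20 mm (distance of any of solvent, vial, driver from where it was at the start of the episode above 0.02 m).
It also fails if it takes over 64 s, if anything falls off the work surface, if the arm or the gripper's body presses on something with over 40 N, if the wrist force passes 120 N, or if a joint passes its speed limit or range.

## Working session

There is one attempt and no reset: what is moved stays moved. The work goes in short steps, Python scripts to look and compute and a tool call to move; the robot and the scene stay as the last step left them, time stands still between calls to the robot, and variables do not carry over. Pictures are saved under pics/ and viewed, at most 12 in all, crops included, and the job is handed in when it is done.

Besides the shell and the picture viewer there is one more tool, called after "Call:" as name(argument=value, ...) on one line, values as JSON. arm_command: Moves the arm, as the interface text tells. Scaled input: -1 to 1 covers 0.05 m each way for a shift and 0.08 rad each way for a turn. Its arguments: {"type":"object","properties":{"steps":{"type":"string"},"grip_force":{"type":"number"}},"required":["steps"]}

```bash
mkdir -p pics; ls
python3 - <<'E'
from cell import env
import cv2,numpy as np
for n in("scene","top"):
    p,d=env.capture(n); cv2.imwrite(f"pics/{n}0.png",p[:,:,::-1]); np.savez(f"{n}0.npz",p=p,d=d)
    c=env.calibration(n); print(n,c["intrinsics"],c["R"],c["t"])
print(env.calibration("wrist"))
s=env.observe();print(s["position"],s["orientation"],s["clock"],s["contact_force"],s["finger_gap"])
E
```

```text
pics
scene [[545.06464255   0.         285.67715661]
 [  0.         545.06464255 210.87554108]
 [  0.           0.           1.        ]] [[ 0.69080238  0.72296788  0.01046502]
 [ 0.41047881 -0.380219   -0.82881883]
 [-0.5952304   0.57684569 -0.55941918]] [-0.30940193 -0.19044769  1.87252309]
top [[461.51827124   0.         279.32625503]
 [  0.         461.51827124 202.1374164 ]
 [  0.           0.           1.        ]] [[-0.01101484 -0.99977477  0.01814071]
 [-0.99436915  0.00903946 -0.10558541]
 [ 0.10539765 -0.01920157 -0.99424476]] [-0.06304038  0.53473334  1.12387188]
{'intrinsics': array([[325.1922621 ,   0.        , 282.79766995],
       [  0.        , 325.1922621 , 206.16227838],
       [  0.        ,   0.        ,   1.        ]]), 'tool_from_camera': array([[-1.04993568e-03, -9.65372723e-01, -2.60872389e-01,
         6.72398216e-02],
       [ 9.99999175e-01, -1.20659837e-03,  4.40377516e-04,
        -6.23018782e-04],
       [-7.39896640e-04, -2.60871711e-01,  9.65373194e-01,
        -1.43035107e-01],
       [ 0.00000000e+00,  0.00000000e+00,  0.00000000e+00,
         1.00000000e+00]])}
[ 0.23738218 -0.57783628  0.23074634] [[ 9.24996574e-01  3.79975146e-01 -4.75111964e-04]
 [ 3.79975436e-01 -9.24996076e-01  9.63377432e-04]
 [-7.34172216e-05 -1.07165170e-03 -9.99999423e-01]] 0.1 [ 0.04580806 -0.14241779  0.15624762] 0.08565287497290813
```

View pics/top0.png

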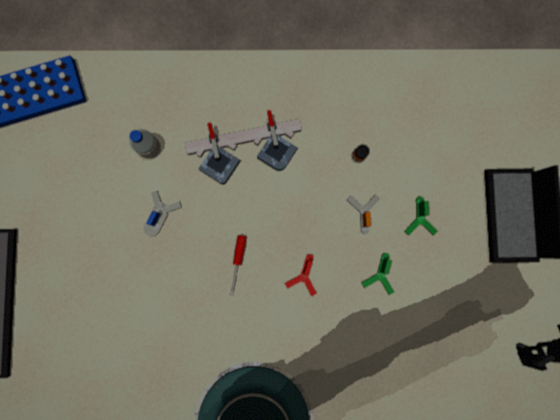

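View pics/scene0.png

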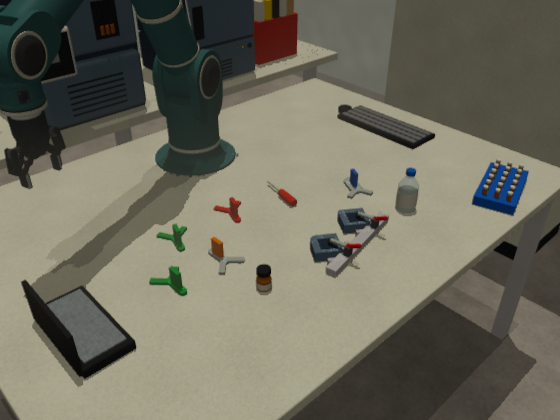

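The top view shows the blue fin at (155,215), the orange fin at (366,218), and the covers at (218,167) and (277,152). The driver is at (238,262), the bottle at (145,143) and the vial at (361,153). The scene view shows the clamps on top of the covers.

```bash
cat > h.py <<'E'
from cell import env
import cv2,numpy as np
def top_ray(uv,z,n="top"):
    c=env.calibration(n);uv=np.atleast_2d(uv).astype(float)
    d=np.c_[uv,np.ones(len(uv))]@np.linalg.inv(c["intrinsics"]).T@c["R"]
    o=-c["R"].T@c["t"];return o+d*((z-o[2])/d[:,2])[:,None]
def wrist_ray(uv,z,T):
    c=env.calibration("wrist");K=c["intrinsics"];uv=np.atleast_2d(uv).astype(float)
    q=(uv-K[:2,2])/K[0,0];r=np.linalg.norm(q,axis=1)+1e-12
    d=np.c_[q*(np.sin(r)/r)[:,None],np.cos(r)]
    M=T@c["tool_from_camera"];d=d@M[:3,:3].T;o=M[:3,3]
    return o+d*((z-o[2])/d[:,2])[:,None]
def pose():
    s=env.observe();T=np.eye(4);T[:3,:3]=s["orientation"];T[:3,3]=s["position"];return T
E
python3 - <<'E'
from h import *
f=np.load("top0.npz");p=f["p"];d=f["d"];c=env.calibration("top")
hsv=cv2.cvtColor(p,cv2.COLOR_RGB2HSV);H,S,V=cv2.split(hsv)
def comp(m,box):
    x0,y0,x1,y1=box;k=np.zeros_like(m);k[y0:y1,x0:x1]=m[y0:y1,x0:x1]
    v,u=np.nonzero(k);return np.c_[u,v]
b=comp((H>100)&(H<125)&(S>150),(140,190,190,240));o=comp((H>5)&(H<20)&(S>150),(340,190,385,240))
for n,q in(("blue",b),("orange",o)):
    print(n,len(q),top_ray(q.mean(0),.045), [d[v,u] for u,v in q[:3]])
# light leg pixels via height? print hsv samples
for u,v in((352,198),(377,198),(175,207),(155,198),(300,230),(218,167),(205,165),(228,165)):print(u,v,hsv[v,u],d[v,u])
K=c["intrinsics"]
def pts(box):
    x0,y0,x1,y1=box;u,v=np.meshgrid(np.arange(x0,x1),np.arange(y0,y1));z=d[v,u]
    X=np.stack([(u-K[0,2])/K[0,0]*z,(v-K[1,2])/K[1,1]*z,z],-1)-c["t"];return X@c["R"],np.stack([u,v],-1)
X,uv=pts((185,100,310,190))
print("max height nest",X[...,2].max(),X[np.unravel_index(X[...,2].argmax(),X.shape[:2])])
hh=X[...,2]; print(np.histogram(hh,bins=[-.02,-.005,.01,.02,.026,.034,.04,.05,.06,.08,.12]))
print("high pts >.06",X[hh>.06].round(3)[::6])
print(top_ray([[218,184],[279,170],[353,194],[378,196],[154,194],[181,205]],0.03))
big=cv2.resize(p[100:245,135:310],None,fx=4.5,fy=4,interpolation=2)
cv2.imwrite("pics/big.png",big[:,:,::-1])
E
```

```text
blue 98 [[0.49612717 0.24111352 0.045     ]] [np.float32(1.1163768), np.float32(1.117065), np.float32(1.1185087)]
orange 95 [[ 0.48879924 -0.28271292  0.045     ]] [np.float32(1.1257291), np.float32(1.1249305), np.float32(1.1266792)]
352 198 [ 30  18 111] 1.1828761
377 198 [ 30  19 110] 1.1782894
175 207 [ 30  18 115] 1.1647038
155 198 [ 30  20 115] 1.1699654
300 230 [ 25  45 137] 1.1742156
218 167 [103  78  39] 1.1590658
205 165 [105  54 114] 1.151971
228 165 [106  51 114] 1.1600634
max height nest 1.1750073591758627 [ 0.41257451 -0.04627978  1.17500736]
(array([ 136, 7570,  461, 1039, 1525,   73,  193,  132,   71,    0]), array([-0.02 , -0.005,  0.01 ,  0.02 ,  0.026,  0.034,  0.04 ,  0.05 ,
        0.06 ,  0.08 ,  0.12 ]))
high pts >.06 [[ 0.413 -0.046  1.175]
 [ 0.413 -0.046  1.175]
 [ 0.413 -0.046  1.175]
 [ 0.757 -0.047  0.065]
 [ 0.756 -0.05   0.061]
 [ 0.75  -0.04   0.062]
 [ 0.746 -0.045  0.066]
 [ 0.413 -0.046  1.175]
 [ 0.74  -0.045  0.062]
 [ 0.735 -0.049  0.061]
 [ 0.727  0.098  0.067]
 [ 0.724  0.098  0.067]
 [ 0.72   0.105  0.065]
 [ 0.717  0.101  0.065]
 [ 0.716  0.096  0.062]
 [ 0.413 -0.046  1.175]
 [ 0.413 -0.046  1.175]
 [ 0.413 -0.046  1.175]
 [ 0.413 -0.046  1.175]
 [ 0.413 -0.046  1.175]
 [ 0.413 -0.046  1.175]]
[[ 0.580938    0.0844206   0.03      ]
 [ 0.61520046 -0.06846774  0.03      ]
 [ 0.55279125 -0.25336553  0.03      ]
 [ 0.54718585 -0.31613221  0.03      ]
 [ 0.55714433  0.24318981  0.03      ]
 [ 0.5290245   0.17596141  0.03      ]]
```

View pics/big.png

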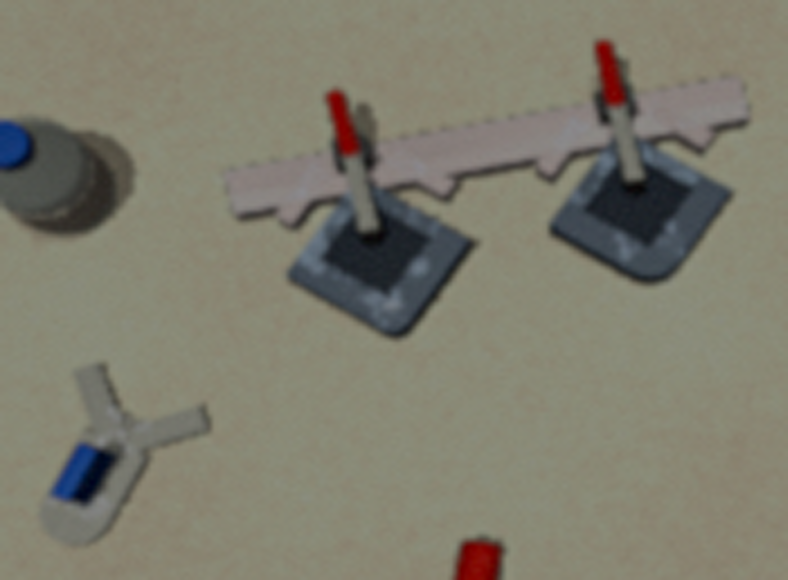

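The right cover (edge_2) looks more rounded, so I expect the large leaf to belong on the right and the small one on the left. I'll fly over the orange leaf first.

Call:
arm_command(steps="0.86 -0.44 0.2 0 0 0 0;0.86 -0.44 0.2 0 0 0 0;0.86 -0.44 0.2 0 0 0 0;0.86 -0.44 0.2 0 0 0 0;0.86 -0.44 0.2 0 0 0 0;0.86 -0.44 0.2 0 0 0 0;0.86 -0.44 0.2 0 0 0 0;0.86 -0.44 0.2 0 0 0 0", grip_force=40)

```text
clock: 0.9
position: [0.4897, -0.2829, 0.1508]
orientation: [[0.925, 0.38, -0.0], [0.38, -0.925, 0.0], [-0.0, -0.0, -1.0]]
contact_force: [1.1, -0.7, 0.5]
finger_gap: 0.0852
grasp_force: 0.0
```

Call:
arm_command(steps="0 0 0 0 0 0.88 0;0 0 0 0 0 0.88 0;0 0 0 0 0 0.88 0;0 0 0 0 0 0.88 0;0 0 0 0 0 0.88 0;0 0 0 0 0 0.88 0;0 0 0 0 0 0 0;0 0 0 0 0 0 0")

```text
clock: 1.7
position: [0.4887, -0.2845, 0.1511]
orientation: [[1.0, -0.03, -0.0], [-0.03, -1.0, 0.0], [-0.0, -0.0, -1.0]]
contact_force: [0.5, 0.4, 0.1]
finger_gap: 0.085
grasp_force: 0.0
```

Run:
```python
from h import *
T=pose();p,d=env.capture("wrist");np.savez("w1.npz",p=p,d=d,T=T);print(T.round(4))
cv2.imwrite("pics/w1.png",p[:,:,::-1])
```

```text
[[ 9.995e-01 -3.030e-02 -4.000e-04  4.887e-01]
 [-3.030e-02 -9.995e-01  2.000e-04 -2.845e-01]
 [-4.000e-04 -2.000e-04 -1.000e+00  1.511e-01]
 [ 0.000e+00  0.000e+00  0.000e+00  1.000e+00]]
```

View pics/w1.png

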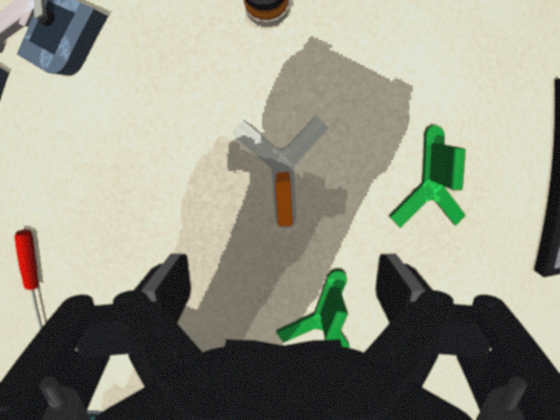

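The wrist view shows the orange fin at (284,200), its legs opening upward at (245,128) and (320,125), and nothing obstructing it.

```bash
cat >> h.py <<'E'
def fin(p,T,lo,hi,box):
    """fin outline: pixels by hue, on top plane; returns top-face centre & yaw from brightness split"""
    h=cv2.cvtColor(p,cv2.COLOR_RGB2HSV);m=((h[...,0]>=lo)&(h[...,0]<=hi)&(h[...,1]>130)).astype(np.uint8)
    k=np.zeros_like(m);x0,y0,x1,y1=box;k[y0:y1,x0:x1]=m[y0:y1,x0:x1]
    v,u=np.nonzero(k);W=wrist_ray(np.c_[u,v],.056,T)[:,:2]
    r=cv2.minAreaRect(W.astype(np.float32)*1000);pc=cv2.boxPoints(r)
    e=pc-np.roll(pc,1,0);l=e[np.argmax(np.linalg.norm(e,axis=1))]
    return r,np.degrees(np.arctan2(l[1],l[0])),W,len(v)
E
python3 - <<'E'
from h import *
f=np.load("w1.npz");p,d,T=f["p"],f["d"],f["T"]
r,y,W,n=fin(p,T,3,22,(260,150,310,250));print(r,y,n)
print(d[175:230:6,284], cv2.cvtColor(p,cv2.COLOR_RGB2HSV)[165:235:6,284])
# leg direction edges
pt=wrist_ray([[245,128],[320,125],[284,165]],.008,T);print(pt)
E
```

```text
((496.70379638671875, -284.1120300292969), (41.44413757324219, 11.360725402832031), 1.3826335668563843) -178.61737 773
[0.26694822 0.2419704  0.24268934 0.24361403 0.2449877  0.2457946
 0.24748144 0.24873298 0.24895519 0.3098108 ] [[ 42  25 103]
 [ 14  58  97]
 [ 13 229  99]
 [ 14 236 131]
 [ 14 236 133]
 [ 13 235 130]
 [ 13 235 129]
 [ 13 236 133]
 [ 13 220 132]
 [ 14 235 130]
 [ 11 182 123]
 [ 22  40 121]]
[[ 0.55021231 -0.2522736   0.008     ]
 [ 0.55079243 -0.31793971  0.008     ]
 [ 0.51604968 -0.28536717  0.008     ]]
```

Call:
arm_command(steps="0.11 0 0.2 0 0 -0.68 0;0 0 0.5 0 0 0 0;0 0 0.5 0 0 0 0;0 0 0.5 0 0 0 0;0 0 0.5 0 0 0 0;0 0 0.4 0 0 0 0;0 0 0.08 0 0 0 0;0 0 0 0 0 0 0")

```text
clock: 2.55
position: [0.4941, -0.2846, 0.0171]
orientation: [[1.0, 0.023, -0.001], [0.023, -1.0, 0.001], [-0.001, -0.001, -1.0]]
contact_force: [1.1, -0.4, 0.3]
finger_gap: 0.0855
grasp_force: 0.0
```

Call:
arm_command(steps="0 0 0 0 0 0 1;0 0 0 0 0 0 1;0 0 0 0 0 0 1;0 0 0 0 0 0 1;0 0 0 0 0 0 1;0 0 0 0 0 0 1;0 0 0 0 0 0 1;0 0 0 0 0 0 1", grip_force=40)

```text
clock: 3.35
position: [0.4944, -0.2848, 0.0176]
orientation: [[1.0, 0.022, 0.0], [0.022, -1.0, -0.0], [0.0, 0.0, -1.0]]
contact_force: [-0.1, 1.3, 6.5]
finger_gap: 0.0117
grasp_force: 41.4
```

Call:
arm_command(steps="0 0 -0.3 0 0 0 1;0 0 -0.7 0 0 0 1;0 0 -0.7 0 0 0 1;0.02 -0.4 0 0 0 0 1;0.03 -0.7 0 0 0 0 1;0.03 -0.8 0 0 0 0 1;0.03 -0.8 0 0 0 0 1;0.03 -0.8 0 0 0 0 1")

```text
clock: 4.15
position: [0.4973, -0.1082, 0.1032]
orientation: [[1.0, 0.022, 0.001], [0.022, -1.0, -0.0], [0.001, 0.0, -1.0]]
contact_force: [1.6, 0.0, -1.9]
finger_gap: 0.0114
grasp_force: 40.4
```

Call:
arm_command(steps="0.02 -0.8 0 0 0 0 1;0.02 -0.8 0 0 0 0 1;0.02 -0.8 0 0 0 0 1;0.02 -0.7 0 0 0 0 1;0.02 -0.4 0 0 0 -0.82 1;0 0 0 0 0 -0.82 1;0 0 0 0 0 -0.81 1;0 0 0 0 0 0 1")

```text
clock: 4.95
position: [0.4988, 0.0649, 0.1028]
orientation: [[0.976, 0.219, 0.0], [0.219, -0.976, -0.0], [0.0, 0.0, -1.0]]
contact_force: [-0.3, -0.6, -1.8]
finger_gap: 0.0116
grasp_force: 40.4
```

Run:
```python
from h import *
env.capture("wrist");T=pose();p,d=env.capture("wrist");np.savez("w2.npz",p=p,d=d,T=T);print(T.round(4))
cv2.imwrite("pics/w2.png",p[:,:,::-1])
```

```text
[[ 9.765e-01  2.155e-01  2.000e-04  4.988e-01]
 [ 2.155e-01 -9.765e-01 -1.000e-04  6.490e-02]
 [ 1.000e-04  2.000e-04 -1.000e+00  1.027e-01]
 [ 0.000e+00  0.000e+00  0.000e+00  1.000e+00]]
```

View pics/w2.png

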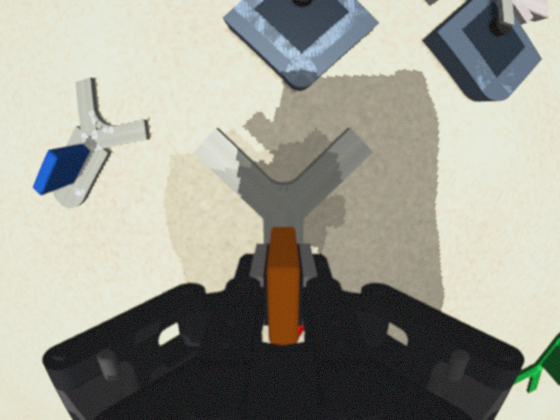

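Left corner at (300,88) is tight and the right one at (485,98) is rounder, so the small leaf goes left. Its legs end at (215,140) and (350,140). Next I'll fit the leg and cover edges in the tool frame.

```bash
cat >> h.py <<'E'
def vfit(P,x0,y0,side,lo,hi):
    """P (mm, tool xy). edges at +-45deg around (x0,y0); side=+1 extreme facing +x (leaf hollow), -1 facing -x (cover). returns corner,(angles deg)"""
    L=[]
    for s in(1,-1):
        a=np.array([1,s])/2**.5;n=np.array([1,-s])/2**.5*side
        q=P-[x0,y0];u=q@a;w=q@n;U=[];Wm=[]
        for b in np.arange(lo,hi,1.5):
            k=(u>=b)&(u<b+1.5)&(abs(w)<9)
            if k.sum():U.append(u[k].mean());Wm.append(w[k].max())
        U=np.array(U);Wm=np.array(Wm);c=np.polyfit(U,Wm,1)
        for _ in range(3):
            r=abs(Wm-np.polyval(c,U));g=r<max(.6,2*np.median(r));c=np.polyfit(U[g],Wm[g],1)
        L.append((a+c[0]*n,np.array([x0,y0])+c[1]*n,np.degrees(np.arctan2(*(a+c[0]*n)[::-1])),g.sum(),np.abs(np.polyval(c,U)-Wm)[g].max()))
    A=np.c_[L[0][0],-L[1][0]];t=np.linalg.solve(A,L[1][1]-L[0][1]);return L[0][1]+t[0]*L[0][0],[(round(l[2],2),int(l[3]),round(float(l[4]),2)) for l in L]
def tool(W,T):return (np.c_[W,np.ones(len(W))]@np.linalg.inv(T).T)[:,:2]*1000
E
python3 - <<'E'
from h import *
f=np.load("w2.npz");p,T=f["p"],f["T"]
h=cv2.cvtColor(cv2.bilateralFilter(p,7,30,5),cv2.COLOR_RGB2HSV)
for u,v in((215,145),(265,190),(330,150),(280,135),(230,200),(180,90),(400,150),(300,80),(260,50),(240,25),(330,65)):print((u,v),h[v,u],end=" ")
print()
def P(m,z):
    v,u=np.nonzero(m);return tool(wrist_ray(np.c_[u,v],z,T),T)
slate=(h[...,0]>90)&(h[...,0]<125)&(h[...,1]>40);slate[:, :200]=0
for z in(0,.03):
    q=P(slate,z)
    for nm,half in(("L",slate.copy()),("R",slate.copy())):
        if nm=="L":half[:,400:]=0
        else:half[:,:405]=0
        a=P(half,z);i=a[:,0].argmin();print(z,nm,"apex",a[i].round(1));
        g=vfit(a,a[i,0]-4,a[i,1],-1,16,45);print(g, (T@np.r_[g[0]/1000,0,1])[:2].round(4))
leaf=(h[...,1]<36)&(h[...,2]>60);leaf[:100]=0;leaf[230:]=0;leaf[:,:180]=0;leaf[:,390:]=0
a=P(leaf,.093);print("leaf",vfit(a,34,0,1,14,40))
E
```

```text
(215, 145) [ 36  12 219] (265, 190) [ 42  12 103] (330, 150) [ 39  14 126] (280, 135) [ 23  39 164] (230, 200) [ 24  37 218] (180, 90) [ 29  22 231] (400, 150) [ 23  39 162] (300, 80) [106  53 105] (260, 50) [105  55 159] (240, 25) [105  56 154] (330, 65) [105  45 148] 
0 L apex [-261.5   86. ]Traceback (most recent call last):
  File "<stdin>", line 15, in <module>
  File "h.py", line 32, in vfit
    U=np.array(U);Wm=np.array(Wm);c=np.polyfit(U,Wm,1)
                                    ~~~~~~~~~~^^^^^^^^
    raise TypeError("expected non-empty vector for x")
TypeError: expected non-empty vector for x
```

```bash
cat > m2.py <<'E'
from h import *
f=np.load("w2.npz");p,T=f["p"],f["T"]
h=cv2.cvtColor(cv2.bilateralFilter(p,7,30,5),cv2.COLOR_RGB2HSV)
def P(m,z):
    v,u=np.nonzero(m);return tool(wrist_ray(np.c_[u,v],z,T),T)
slate=((h[...,0]>90)&(h[...,0]<125)&(h[...,1]>35)).astype(np.uint8);slate[:, :200]=0;slate[130:]=0
slate=cv2.morphologyEx(slate,cv2.MORPH_OPEN,np.ones((3,3)))
for z in(0,.03):
    for nm,half in(("L",slate.copy()),("R",slate.copy())):
        if nm=="L":half[:,400:]=0
        else:half[:,:405]=0
        a=P(half,z);i=a[:,0].argmin();print(z,nm,"apex",a[i].round(1), "width y",np.ptp(a[:,1]).round(1));
        g=vfit(a,a[i,0]-4,a[i,1],-1,16,45);print(g, (T@np.r_[g[0]/1000,0,1])[:2].round(4))
leaf=(h[...,1]<26)&(h[...,2]>60);leaf[:100]=0;leaf[230:]=0;leaf[:,:180]=0;leaf[:,390:]=0
a=P(leaf,.093);print("leaf",vfit(a,34,0,1,14,40))
E
python3 m2.py
```

```text
0 L apex [90.9  8.4] width y 116.6
(array([87.39594035, 11.15923677]), [(np.float64(46.57), 20, 0.33), (np.float64(-44.08), 20, 0.3)]) [0.5865 0.0728]
0 R apex [ 93.6 158.8] width y 128.6
(array([ 82.61964778, 164.37249076]), [(np.float64(44.66), 19, 0.37), (np.float64(-43.75), 20, 0.4)]) [ 0.6149 -0.0778]
0.03 L apex [88.   7.3] width y 102.3
(array([84.98425407,  9.80556092]), [(np.float64(46.52), 20, 0.22), (np.float64(-44.37), 20, 0.22)]) [0.5839 0.0736]
0.03 R apex [ 90.4 139.3] width y 112.9
(array([ 79.89423448, 145.12141685]), [(np.float64(45.04), 20, 0.27), (np.float64(-43.98), 20, 0.45)]) [ 0.6081 -0.0596]
leaf (array([29.67216007, -4.7380306 ]), [(np.float64(44.88), 18, 0.17), (np.float64(-22.22), 15, 2.54)])
```

Call:
arm_command(steps="0.1 0.05 0 0 0 0.22 1;0.36 0.07 0 0 0 0 1;0.36 0.07 0.3 0 0 0 1;0 0 0.4 0 0 0 1;0 0 0.4 0 0 0 1;0 0 0.4 0 0 0 1;0 0 0.16 0 0 0 1;0 0 0 0 0 0 1")

```text
clock: 5.85
position: [0.5407, 0.0641, 0.0187]
orientation: [[0.98, 0.198, -0.001], [0.198, -0.98, -0.0], [-0.001, 0.0, -1.0]]
contact_force: [0.3, 0.2, -1.6]
finger_gap: 0.0116
grasp_force: 40.4
```

Run:
```python
from h import *
T=pose();p,d=env.capture("wrist");np.savez("w3.npz",p=p,d=d,T=T);print(T.round(4),env.observe()["contact_force"])
cv2.imwrite("pics/w3.png",cv2.resize(p[20:260,150:430],None,fx=2.5,fy=2.5)[:,:,::-1])
```

```text
[[ 9.803e-01  1.977e-01 -1.200e-03  5.407e-01]
 [ 1.977e-01 -9.803e-01 -3.000e-04  6.410e-02]
 [-1.200e-03  1.000e-04 -1.000e+00  1.870e-02]
 [ 0.000e+00  0.000e+00  0.000e+00  1.000e+00]] [ 0.36544057 -0.15205622 -0.30442372]
```

View pics/w3.png

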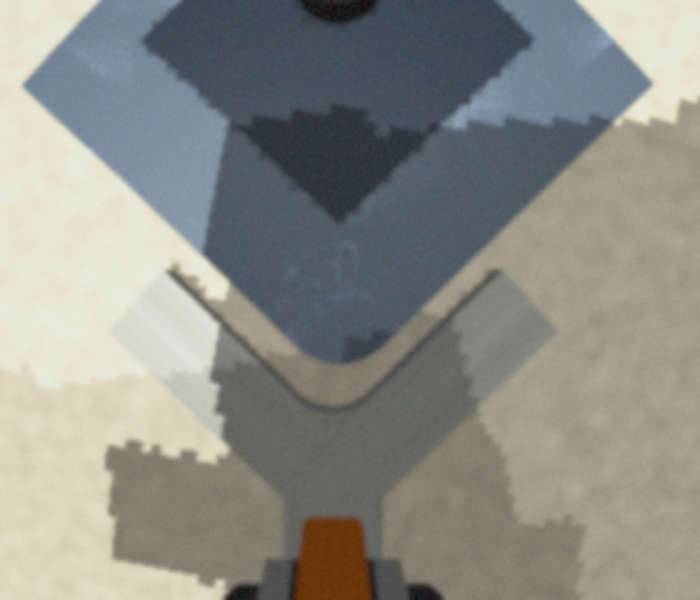

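The small leaf is straddling the corner with a gap of about 10 mm. The cover apex is at (338,362) and the hollow bottom at (333,408), both in the crop. I'll fit both V's.

```bash
cat > m3.py <<'E'
from h import *
import sys
f=np.load(sys.argv[1]);p,T=f["p"],f["T"];zc=float(sys.argv[2])
h=cv2.cvtColor(cv2.bilateralFilter(p,7,30,5),cv2.COLOR_RGB2HSV)
def P(m,z):
    v,u=np.nonzero(m);return tool(wrist_ray(np.c_[u,v],z,T),T)
s=((h[...,0]>90)&(h[...,0]<125)&(h[...,1]>35)).astype(np.uint8);s[200:]=0;s[:,:150]=0;s[:,430:]=0
n,l,st,_=cv2.connectedComponentsWithStats(s);s=l==1+st[1:,4].argmax()
a=P(s,.03);i=a[:,0].argmin();print("apex",a[i].round(1))
c=vfit(a,a[i,0]-4,a[i,1],-1,16,38);print("cover",c)
print("apex gap (sharp-apex along x):",a[i,0]-c[0][0])
lf=((h[...,1]<26)&(h[...,2]>40)).astype(np.uint8);lf[:,:190]=0;lf[:,380:]=0;lf[:100]=0;lf[230:]=0
lf=cv2.morphologyEx(lf,cv2.MORPH_OPEN,np.ones((3,3)))
for z in(.001+zc,.009+zc):print("leaf",z,vfit(P(lf,z),34,0,1,14,38))
E
python3 m3.py w3.npz 0
```

```text
apex [49.3  0.9]
cover (array([45.20810138,  0.71362572]), [(np.float64(44.05), 15, 0.01), (np.float64(-45.45), 15, 0.21)])
apex gap (sharp-apex along x): 4.125545313589356
leaf 0.001 (array([27.90136141, -4.24668668]), [(np.float64(44.15), 16, 0.02), (np.float64(-31.3), 16, 2.35)])
leaf 0.009 (array([29.97620431, -4.12232308]), [(np.float64(44.39), 16, 0.27), (np.float64(-31.19), 16, 2.32)])
```

Call:
arm_command(steps="0 0.014 0.016 0 0 -0.05 1;0.06 0 0 0 0 0 1;0.06 0 0 0 0 0 1;0.06 0 0 0 0 0 1;0 0 0 0 0 0 1")

```text
clock: 6.4
position: [0.5503, 0.0656, 0.0187]
orientation: [[0.979, 0.203, 0.0], [0.203, -0.979, 0.0], [0.001, -0.0, -1.0]]
contact_force: [-0.3, -0.6, -1.3]
finger_gap: 0.0115
grasp_force: 40.4
```

Call:
arm_command(steps="0.01 0 0 0 0 0 1;0.01 0 0 0 0 0 1;0 0 0 0 0 0 1")

```text
clock: 6.7
position: [0.5507, 0.0657, 0.0185]
orientation: [[0.979, 0.203, -0.0], [0.203, -0.979, 0.0], [-0.0, -0.0, -1.0]]
contact_force: [-0.3, 0.1, -0.7]
finger_gap: 0.0115
grasp_force: 40.4
```

Call:
arm_command(steps="0 0 0.01 0 0 0 1;0.01 0 0 0 0 0 1;0.01 0 0 0 0 0 1;0 0 0 0 0 0 1")

```text
clock: 7.1
position: [0.5517, 0.0659, 0.018]
orientation: [[0.979, 0.203, 0.0], [0.203, -0.979, 0.0], [0.0, -0.0, -1.0]]
contact_force: [1.2, 0.1, -1.9]
finger_gap: 0.0115
grasp_force: 40.4
```

Call:
arm_command(steps="0 0 0.008 0 0 0 1;0.01 0 0 0 0 0 1;0.01 0 0 0 0 0 1;0 0 0 0 0 0 1")

```text
clock: 7.5
position: [0.5523, 0.0659, 0.0174]
orientation: [[0.979, 0.203, -0.001], [0.203, -0.979, -0.0], [-0.001, 0.0, -1.0]]
contact_force: [-2.8, -1.7, -1.6]
finger_gap: 0.0114
grasp_force: 40.5
```

Call:
arm_command(steps="0.006 0 0.006 0 0 0 1;0 0 0 0 0 0 1;0 0 0 0 0 0 1")

```text
clock: 7.8
position: [0.5524, 0.0659, 0.0173]
orientation: [[0.979, 0.203, -0.001], [0.203, -0.979, -0.0], [-0.001, 0.0, -1.0]]
contact_force: [-5.8, -3.1, 3.9]
finger_gap: 0.0117
grasp_force: 41.3
```

```bash
python3 - <<'E'
from h import *
T=pose();p,d=env.capture("wrist");np.savez("w4.npz",p=p,d=d,T=T);print(T.round(4))
for i in range(3):
    s=env.observe();print(s["contact_force"].round(2) if hasattr(s["contact_force"],'round') else s["contact_force"],s["wrist_torque"]);env.capture("wrist")
cv2.imwrite("pics/w4.png",cv2.resize(p[20:260,150:430],None,fx=2.5,fy=2.5)[:,:,::-1])
E
python3 m3.py w4.npz 0
```

```text
[[ 9.793e-01  2.025e-01 -1.100e-03  5.524e-01]
 [ 2.025e-01 -9.793e-01 -4.000e-04  6.590e-02]
 [-1.200e-03  2.000e-04 -1.000e+00  1.730e-02]
 [ 0.000e+00  0.000e+00  0.000e+00  1.000e+00]]
[-6.6  -3.83  3.9 ] [-0.60453953  1.39857391 -0.09651981]
[-6.51 -2.53  5.37] [-0.68581192  1.33209128 -0.10650613]
[-6.29 -2.22  4.42] [-0.65594796  1.38386675 -0.11194524]
apex [37.5  1.8]
cover (array([32.81437751, -0.09601875]), [(np.float64(44.34), 15, 0.29), (np.float64(-44.11), 15, 0.31)])
apex gap (sharp-apex along x): 4.6999323744744075
leaf 0.001 (array([ 2.48354427e+01, -9.75882676e-03]), [(np.float64(44.53), 16, 0.31), (np.float64(-44.32), 16, 0.38)])
leaf 0.009 (array([26.88571175, -0.1292768 ]), [(np.float64(44.53), 16, 0.29), (np.float64(-44.16), 16, 0.37)])
```

View pics/w4.png

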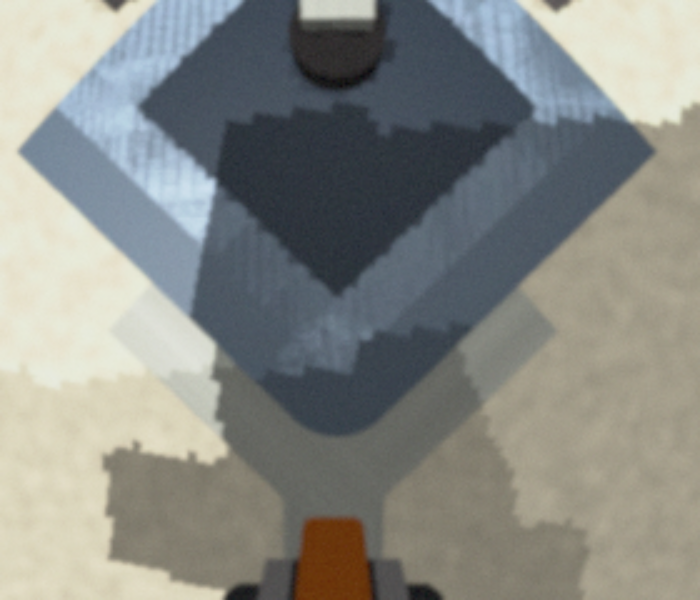

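The cover flats meet both legs symmetrically with no gap at the hollow, at about 6.5 N. The small leaf is home, so I'll release it and rise.

Call:
arm_command(steps="0 0 0 0 0 0 1;0 0 0 0 0 0 0.7;0 0 0 0 0 0 0.5;0 0 0 0 0 0 0.3;0 0 0 0 0 0 0;0 0 0 0 0 0 0;0 0 0 0 0 0 0")

```text
clock: 8.7
position: [0.553, 0.0662, 0.0173]
orientation: [[0.979, 0.203, -0.0], [0.203, -0.979, 0.0], [0.0, -0.0, -1.0]]
contact_force: [0.3, 0.1, -0.6]
finger_gap: 0.0854
grasp_force: 0.0
```

Call:
arm_command(steps="0 0 -0.3 0 0 0 0;0 0 -0.6 0 0 0 0;0 0 -0.8 0 0 0 0;0 0 -0.8 0 0 0 0;0 0 -0.5 0 0 0 0;0 0 0 0 0 0 0")

```text
clock: 9.3
position: [0.5546, 0.0665, 0.172]
orientation: [[0.979, 0.203, 0.006], [0.203, -0.979, 0.001], [0.006, 0.001, -1.0]]
contact_force: [0.4, 0.3, -0.4]
finger_gap: 0.085
grasp_force: 0.0
```

Run:
```python
from h import *
T=pose();p,d=env.capture("wrist");np.savez("w5.npz",p=p,d=d,T=T);print(T.round(4))
h=cv2.cvtColor(p,cv2.COLOR_RGB2HSV)
m=((h[...,0]>105)&(h[...,0]<125)&(h[...,1]>180)).astype(np.uint8)
n,l,st,ce=cv2.connectedComponentsWithStats(m);print(st[st[:,4]>60],ce[st[:,4]>60])
cv2.imwrite("pics/w5.png",p[:,:,::-1])
```

```text
[[ 9.792e-01  2.028e-01  6.300e-03  5.546e-01]
 [ 2.028e-01 -9.792e-01  7.000e-04  6.650e-02]
 [ 6.300e-03  6.000e-04 -1.000e+00  1.720e-01]
 [ 0.000e+00  0.000e+00  0.000e+00  1.000e+00]]
[[     0      0    560    420 234102]
 [    35      0     35     19    485]
 [    83    196     38     39    609]] [[280.44387916 209.90202134]
 [ 50.61649485   7.60824742]
 [ 99.64039409 214.76026273]]
```

View pics/w5.png

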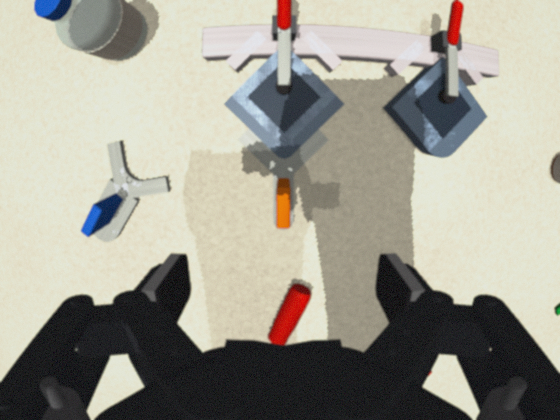

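The small leaf stays seated after release at (284,200). The blue leaf stands at (120,195) with its fin pointing lower left. I'll fly over it.

Call:
arm_command(steps="-0.1 -0.7 0 0 0 0 0;-0.1 -0.8 0 0 0 0 0;-0.1 -0.8 0.1 0 0 0 0;-0.1 -0.8 0.1 0 0 0 0;-0.06 -0.6 0.2 0 0 0.9 0;0 0 0 0 0 0.9 0;0 0 0 0 0 0.9 0;0 0 0 0 0 0.9 0")

```text
clock: 10.15
position: [0.4923, 0.2427, 0.1467]
orientation: [[0.996, -0.086, -0.001], [-0.086, -0.996, -0.001], [-0.001, 0.001, -1.0]]
contact_force: [-0.8, -0.2, 0.1]
finger_gap: 0.0856
grasp_force: 0.0
```

Call:
arm_command(steps="0 0 0 0 0 0.9 0;0 0 0 0 0 0.9 0;0 0 0 0 0 0.9 0;0 0 0 0 0 0.9 0;0 0 0 0 0 0.8 0;0 0 0 0 0 0 0;0 0 0 0 0 0 0")

```text
clock: 10.85
position: [0.4926, 0.2426, 0.147]
orientation: [[0.907, -0.42, -0.001], [-0.42, -0.907, -0.0], [-0.001, 0.001, -1.0]]
contact_force: [0.0, -0.7, -0.5]
finger_gap: 0.0854
grasp_force: 0.0
```

Run:
```python
from h import *
T=pose();p,d=env.capture("wrist");np.savez("w6.npz",p=p,d=d,T=T);print(T.round(4))
h=cv2.cvtColor(p,cv2.COLOR_RGB2HSV)
r,y,W,n=fin(p,T,105,125,(200,120,400,270));print(r,y,n)
a=tool(np.c_[W,np.full(len(W),.056)],T);print("tool range x",a[:,0].min(),a[:,0].max(),"y",a[:,1].min(),a[:,1].max())
cv2.imwrite("pics/w6.png",p[:,:,::-1])
```

```text
[[ 9.074e-01 -4.202e-01 -7.000e-04  4.926e-01]
 [-4.202e-01 -9.074e-01 -3.000e-04  2.426e-01]
 [-5.000e-04  5.000e-04 -1.000e+00  1.470e-01]
 [ 0.000e+00  0.000e+00  0.000e+00  1.000e+00]]
((504.3326721191406, 241.77517700195312), (10.130013465881348, 40.565643310546875), 63.426692962646484) -26.5733 715
tool range x -9.160849610901856 31.21310091952839 y -9.508638142209536 1.031395333726537
```

View pics/w6.png

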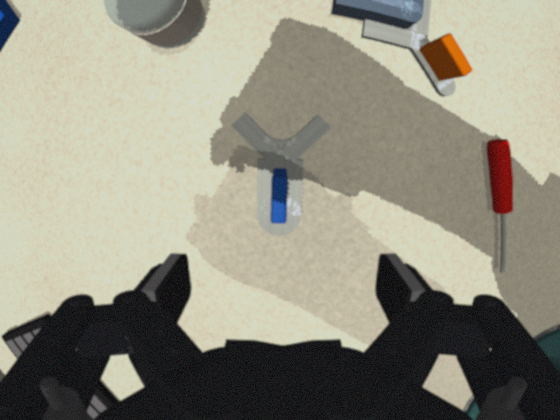

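The blue fin is at (279,196), almost centred and nearly aligned. I'll descend and grip it.

Call:
arm_command(steps="0.17 -0.084 0 0 0 0 0;0 0 0.2 0 0 0.39 0;0 0 0.5 0 0 0 0;0 0 0.5 0 0 0 0;0 0 0.5 0 0 0 0;0 0 0.5 0 0 0 0;0 0 0.38 0 0 0 0;0 0 0 0 0 0 0")

```text
clock: 11.7
position: [0.5016, 0.2422, 0.016]
orientation: [[0.893, -0.45, -0.003], [-0.45, -0.893, -0.002], [-0.002, 0.003, -1.0]]
contact_force: [0.1, 1.3, -1.2]
finger_gap: 0.0854
grasp_force: 0.0
```

Call:
arm_command(steps="0 0 0 0 0 0 1;0 0 0 0 0 0 1;0 0 0 0 0 0 1;0 0 0 0 0 0 1;0 0 0 0 0 0 1;0 0 0 0 0 0 1;0 0 0 0 0 0 1", grip_force=40)

```text
clock: 12.4
position: [0.5027, 0.243, 0.0188]
orientation: [[0.893, -0.45, 0.001], [-0.45, -0.893, 0.0], [0.0, -0.001, -1.0]]
contact_force: [-0.1, -1.4, 7.3]
finger_gap: 0.0116
grasp_force: 39.9
```

Call:
arm_command(steps="0 0 -0.3 0 0 0 1;0 0 -0.7 0 0 0 1;0 0 -0.7 0 0 0 1;0.12 0.2 -0.3 0 0 0 1;0.42 0.7 0 0 0 0 1;0.42 0.7 0 0 0 0 1;0.42 0.7 0 0 0 0 1;0.42 0.7 0 0 0 0 1")

```text
clock: 13.2
position: [0.5148, 0.0662, 0.1187]
orientation: [[0.893, -0.45, -0.0], [-0.45, -0.893, -0.0], [-0.0, 0.0, -1.0]]
contact_force: [0.2, 0.7, -1.0]
finger_gap: 0.0113
grasp_force: 39.2
```

Call:
arm_command(steps="0.42 0.7 0 0 0 0 1;0.42 0.7 0 0 0 0 1;0.42 0.7 0 0 0 0 1;0.42 0.68 0 0 0 0 1;0.42 0.68 0 0 0 -0.85 1;0 0 0 0 0 -0.85 1;0 0 0 0 0 -0.85 1;0 0 0 0 0 -0.85 1")

```text
clock: 14.0
position: [0.5304, -0.1341, 0.1184]
orientation: [[0.981, -0.192, -0.001], [-0.192, -0.981, 0.0], [-0.001, 0.0, -1.0]]
contact_force: [0.2, 0.5, -1.0]
finger_gap: 0.0116
grasp_force: 39.3
```

Call:
arm_command(steps="0 0 0 0 0 -0.85 1;0 0 0 0 0 -0.85 1;0 0 0 0 0 -0.85 1;0 0 0 0 0 -0.85 1;0 0 0 0 0 -0.85 1;0 0 0 0 0 -0.75 1;0 0 0 0 0 0 1;0 0 0 0 0 0 1")

```text
clock: 14.8
position: [0.5307, -0.1337, 0.1184]
orientation: [[0.98, 0.201, -0.0], [0.201, -0.98, 0.0], [-0.0, -0.0, -1.0]]
contact_force: [0.2, -0.4, -1.4]
finger_gap: 0.0115
grasp_force: 39.3
```

```bash
sed -i 's/\["w2.npz"\]/X/' m2.py
python3 - <<'E'
from h import *
T=pose();p,d=env.capture("wrist");np.savez("w7.npz",p=p,d=d,T=T);print(T.round(4))
cv2.imwrite("pics/w7.png",p[:,:,::-1])
E
python3 - <<'E'
from h import *
T=np.load("w7.npz")["T"];print("edge2 guess in tool",tool(np.array([[.6169,-.0739,0]]),T))
E
```

```text
[[ 9.795e-01  2.013e-01 -3.000e-04  5.307e-01]
 [ 2.013e-01 -9.795e-01  0.000e+00 -1.337e-01]
 [-2.000e-04 -1.000e-04 -1.000e+00  1.184e-01]
 [ 0.000e+00  0.000e+00  0.000e+00  1.000e+00]]
edge2 guess in tool [[ 96.46015396 -41.23236563]]
```

Call:
arm_command(steps="0 -0.41 0 0 0 0 1;0 -0.41 0 0 0 0 1;0.45 0 0.2 0 0 0 1;0.45 0 0.5 0 0 0 1;0 0 0.5 0 0 0 1;0 0 0.5 0 0 0 1;0 0 0.26 0 0 0 1;0 0 0 0 0 0 1")

```text
clock: 15.65
position: [0.5663, -0.084, 0.0192]
orientation: [[0.979, 0.203, -0.002], [0.203, -0.979, 0.0], [-0.002, -0.0, -1.0]]
contact_force: [0.0, -0.6, -1.0]
finger_gap: 0.0117
grasp_force: 39.4
```

```bash
python3 - <<'E'
from h import *
T=pose();p,d=env.capture("wrist");np.savez("w8.npz",p=p,d=d,T=T);print(T.round(4),env.observe()["contact_force"])
cv2.imwrite("pics/w8.png",cv2.resize(p[20:260,150:430],None,fx=2.5,fy=2.5)[:,:,::-1])
E
python3 m3.py w8.npz 0
```

```text
[[ 9.792e-01  2.028e-01 -1.600e-03  5.663e-01]
 [ 2.028e-01 -9.792e-01  2.000e-04 -8.400e-02]
 [-1.500e-03 -5.000e-04 -1.000e+00  1.920e-02]
 [ 0.000e+00  0.000e+00  0.000e+00  1.000e+00]] [ 0.89771868 -0.03506305 -0.30983327]
apex [58.7  0.1]
cover (array([50.76807906,  0.63668297]), [(np.float64(45.28), 15, 0.17), (np.float64(-45.82), 15, 0.17)])
apex gap (sharp-apex along x): 7.941579724257707
leaf 0.001 (array([25.45558983, -8.0773256 ]), [(np.float64(45.19), 16, 0.42), (np.float64(-16.19), 13, 2.95)])
leaf 0.009 (array([28.18717871, -6.75734567]), [(np.float64(44.93), 15, 0.25), (np.float64(-18.33), 13, 2.26)])
```

View pics/w8.png

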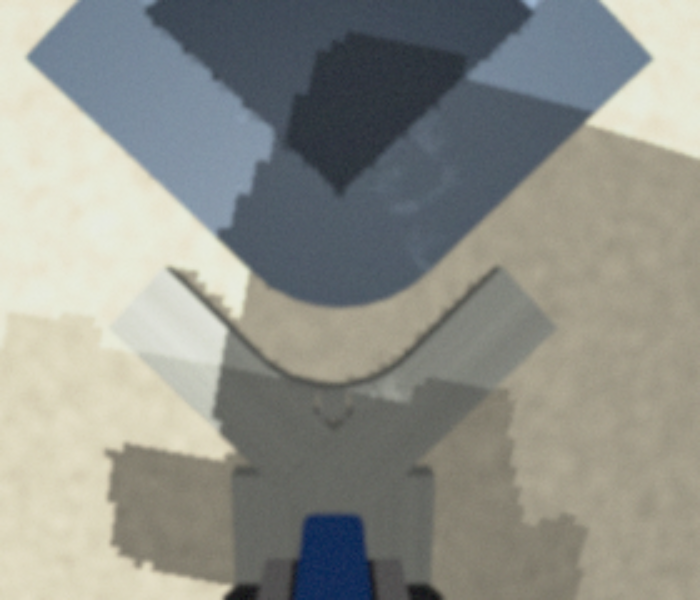

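The right cover's sharp-to-apex gap is 7.9 mm, which means a 20 mm radius, and the large leaf faces it squarely. The hollow bottom is at (333,384) and the cover apex at (335,305). I'll advance.

Call:
arm_command(steps="0 0.014 0.008 0 0 -0.03 1;0.06 0 0 0 0 0 1;0.06 0 0 0 0 0 1;0.06 0 0 0 0 0 1;0.06 0 0 0 0 0 1;0.05 0 0 0 0 0 1;0.01 0 0 0 0 0 1;0 0 0 0 0 0 1")

```text
clock: 16.5
position: [0.5816, -0.0816, 0.0198]
orientation: [[0.979, 0.206, -0.0], [0.206, -0.979, 0.0], [-0.0, -0.0, -1.0]]
contact_force: [-0.6, -0.4, -1.1]
finger_gap: 0.0115
grasp_force: 39.4
```

Call:
arm_command(steps="0.01 0 0.006 0 0 0 1;0.01 0 0 0 0 0 1;0 0 0 0 0 0 1;0 0 0 0 0 0 1")

```text
clock: 16.9
position: [0.5824, -0.0815, 0.0195]
orientation: [[0.979, 0.206, -0.0], [0.206, -0.979, -0.0], [-0.0, -0.0, -1.0]]
contact_force: [-0.3, -1.4, -2.2]
finger_gap: 0.0117
grasp_force: 39.3
```

Call:
arm_command(steps="0 0 0.014 0 0 0 1;0.01 0 0 0 0 0 1;0 0 0 0 0 0 1;0 0 0 0 0 0 1")

```text
clock: 17.3
position: [0.5828, -0.0815, 0.0187]
orientation: [[0.979, 0.206, -0.001], [0.206, -0.979, -0.0], [-0.001, -0.0, -1.0]]
contact_force: [-2.9, -3.0, -0.9]
finger_gap: 0.0116
grasp_force: 39.5
```

Call:
arm_command(steps="0.008 0 0.006 0 0 0 1;0 0 0 0 0 0 1;0 0 0 0 0 0 1")

```text
clock: 17.6
position: [0.583, -0.0816, 0.0185]
orientation: [[0.979, 0.206, -0.001], [0.206, -0.979, -0.0], [-0.001, 0.0, -1.0]]
contact_force: [-6.2, -4.1, 1.9]
finger_gap: 0.0116
grasp_force: 39.9
```

Call:
arm_command(steps="0.004 0.006 0.004 0 0 0 1;0 0 0 0 0 0 1;0 0 0 0 0 0 1;0 0 0 0 0 0 1")

```text
clock: 18.0
position: [0.583, -0.0817, 0.0183]
orientation: [[0.979, 0.206, -0.002], [0.206, -0.979, -0.0], [-0.002, -0.0, -1.0]]
contact_force: [-7.4, -3.1, 3.1]
finger_gap: 0.0114
grasp_force: 40.2
```

```bash
python3 - <<'E'
from h import *
T=pose();p,d=env.capture("wrist");np.savez("w9.npz",p=p,d=d,T=T);s=env.observe();print(T[:3,3].round(4),s["contact_force"],s["wrist_torque"])
cv2.imwrite("pics/w9.png",cv2.resize(p[20:260,150:430],None,fx=2.5,fy=2.5)[:,:,::-1])
E
python3 m3.py w9.npz 0
```

```text
[ 0.583  -0.0817  0.0183] [-7.15232799 -2.36695557  3.12913743] [-0.71039679  1.66653987 -0.13127213]
apex [41.5  0.1]
cover (array([33.27038481, -0.66944719]), [(np.float64(45.13), 15, 0.14), (np.float64(-44.64), 15, 0.23)])
apex gap (sharp-apex along x): 8.247189774960717
leaf 0.001 (array([25.35784258, -0.94627642]), [(np.float64(45.59), 16, 0.18), (np.float64(-44.41), 16, 0.23)])
leaf 0.009 (array([27.77039721, -1.03810867]), [(np.float64(46.1), 16, 0.29), (np.float64(-44.67), 16, 0.34)])
```

View pics/w9.png

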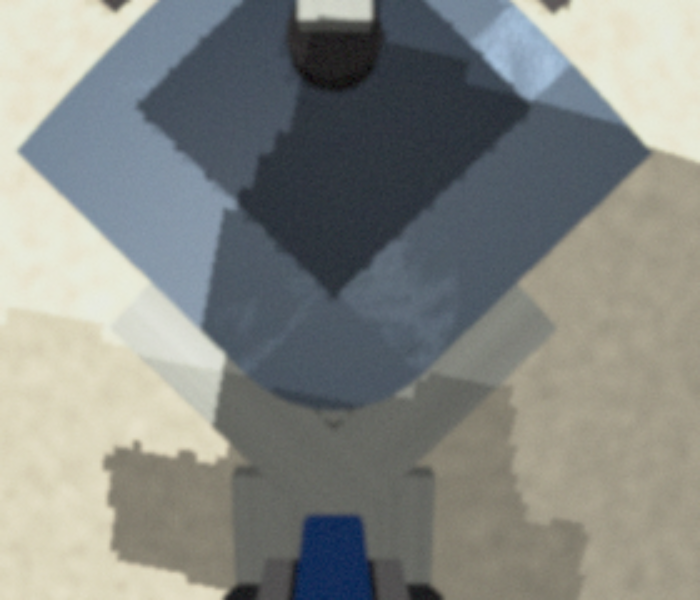

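The flats sit flush on both legs with the hollow filled, at about 8 N. The two home poses are 150.7 mm apart, matching the 150 mm between covers. I'll release and rise.

Call:
arm_command(steps="0 0 0 0 0 0 1;0 0 0 0 0 0 0.7;0 0 0 0 0 0 0.5;0 0 0 0 0 0 0.3;0 0 0 0 0 0 0;0 0 0 0 0 0 0;0 0 0 0 0 0 0")

```text
clock: 18.75
position: [0.5838, -0.0814, 0.0184]
orientation: [[0.979, 0.206, 0.0], [0.206, -0.979, 0.0], [0.0, -0.0, -1.0]]
contact_force: [-0.2, 0.0, 0.2]
finger_gap: 0.0854
grasp_force: 0.0
```

Call:
arm_command(steps="0 0 -0.3 0 0 0 0;0 0 -0.6 0 0 0 0;0 0 -0.8 0 0 0 0;0 0 -0.8 0 0 0 0;-0.5 0 -0.5 0 0 0 0;0 0 0 0 0 0 0;0 0 0 0 0 0 0")

```text
clock: 19.45
position: [0.5594, -0.0868, 0.1697]
orientation: [[0.979, 0.206, 0.002], [0.206, -0.979, -0.0], [0.002, 0.001, -1.0]]
contact_force: [-0.0, -0.7, -0.9]
finger_gap: 0.0857
grasp_force: 0.0
```

Run:
```python
from h import *
T=pose();p,d=env.capture("wrist")
for n,lo,hi in(("blue",105,125),("orange",3,22)):
    h=cv2.cvtColor(p,cv2.COLOR_RGB2HSV);m=((h[...,0]>=lo)&(h[...,0]<=hi)&(h[...,1]>150)).astype(np.uint8)
    k,l,st,ce=cv2.connectedComponentsWithStats(m)
    for i in range(1,k):
        if st[i,4]>150:
            x,y,w,hh=st[i,:4];r,a,_,c=fin(p,T,lo,hi,(x,y,x+w,y+hh));print(n,st[i],r,a)
```

```text
blue [276 151  14  46 551] ((583.4749755859375, -80.8826675415039), (36.571346282958984, 10.38514518737793), 11.594913482666016) -168.40509
orange [473 121  20  35 395] ((656.234130859375, -248.25750732421875), (31.198320388793945, 21.14645767211914), 9.018592834472656) 9.018616
orange [ 107  155   32   43 1092] ((555.0130004882812, 55.651100158691406), (37.040531158447266, 31.44661521911621), 11.081196784973145) -168.91881
```

```bash
python3 -c "
from cell import env
print(env.hand_in())"
```

```text
the job is handed in; nothing more can be done
None
```

Job handed in at about 19.5 s (no verdict was returned): the small orange leaf is on the left cover (10 mm corner) and the large blue leaf on the right cover (20 mm corner), each pressed home with roughly 7–8 N, released and left in place.

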